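# Feed a board blank under the shear guard with the push stick

## Robot

A 6-joint arm with a two-finger parallel gripper is mounted at the origin on the work surface. World frame = base frame: x ahead of the robot, y to its left, z up, the work surface at z = 0. Lengths are in mm, angles in rad, forces in N, time in s.
With the tool pointing down it reaches from about 350 to 800 mm from the base axis. Payload 7.3 kg.
Tool frame: the origin (TCP) lies on the mounting face of the last link; the fingertips stand 173 mm ahead of it and the grasp point (between the pads) lies 155 mm ahead of it; x points along the fingers, y is the direction in which the jaws open and shut, and the axes are right-handed (so a half turn about x gives the same grasp; the last joint's range is limited). The gripper opens to 85 mm and grips with 20 to 120 N. Pads are 22 mm wide; open, the fingers measure 114 mm over their backs; the gripper's body (76 mm by 85 mm) begins 54 mm behind the grasp point. The pads swing forward as they close: fully open they stand 13 mm farther back than shut.
Start: joints at [-1.4, 0.342, 1.524, -0, 1.275, -0.146], TCP at [163.572, -498.871, 404.722] pointing down, gripper open.
Joint ranges: [-2.53, 2.53], [-0.77, 2.02], [0.04, 2.7], [-1, 4.14], [0.28, 2.66], [-3.11, 3.11]. Speed limits (rad/s): [2.57, 2.57, 3.14, 3.14, 3.14, 3.14].

## Interface

Orientations are given as a rotation vector (axis times angle).
In Python, from cell import telemetry, imaging, ticket gives the robot as it stands. The module is installed in compiled form; this text tells all that it offers.
- The arm moves only by the tool move_arm, never from a script. Its arguments are lists of equal length, an entry for each row: "travel": the shift along the tool's x, y, z normalised to -1 to 1, where 1 is 25 mm, a list of three; "turn": the turn, a rotation vector about the tool's x, y, z normalised to -1 to 1, where 1 is 4 degrees, a list of three. In form: {"travel": [[dx, dy, dz], ...], "turn": [[wx, wy, wz], ...]}. A call has 1 to 12 rows; each row shifts and turns the commanded pose from where the row before left it, along the tool's axes as they then stand; what a row does not reach is not made up. A row lasts 1/8 s, in which the tool goes at most 62.5 mm and 10.7 degrees, less where a joint would pass 70% of its speed; a pose out of reach is approached as far as the arm can. A call with a number of a shift or a turn outside -1 to 1 is refused whole. A call with a gripper value outside its range is refused whole. "hand" is the closure in counts, from 0 (fully open) to 255 (shut), set as the call begins (left out, the last holds). The fingers move at their own pace and stop on an object; the grip force is fixed at half the most. Time passes only in rows, so rows that do not move let the fingers close. It gives the time, the measured TCP pose, the force and the opening at its end, in the units of the state.
- telemetry.get_state(): the state, without advancing time (a new reading comes with each control period).
- imaging.camera(name): name is "scene" or "top" or "wrist"; returns a dict with "pixels" (400x640x3 uint8, red, green, blue), "range_z" (400x640 float32, mm along the optical axis (not along the pixel's ray), 0 where there is no reading), "camera_matrix" (3x3 intrinsics, pixels), "R" (3x3) and "t" (3): a world point X has camera coordinates R X + t. Camera axes: x right, y down, z forward; pixel columns grow to the right and rows downward; lengths in mm; the calibration is good to about 2 mm. A picture is of the moment at which its call begins.
- ticket.job_done(): hands the job in, once; it reports no verdict.
The state is a dict: "t": time; "qpos": joint angles; "dq": joint speeds; "joint_efforts": joint torques, N m; "tcp_pos": TCP position; "eef_rot": TCP orientation; "wrist_force": force on the tool from outside, world axes, zero at the start; "ft_torque": the same for the moment, N m; "width": opening from 0.0 (shut) to 1.0 (fully open).
Only numpy, scipy, OpenCV 4.12 (cv2) and the standard library are available. Lean on these libraries where they do the work, as an engineer would, in place of code of your own. Each camera call takes 0.05 s, during which the arm holds its last target. There are 200 camera calls.

## Task

Get the bare board blank ready for trimming in the bench shear: using the push stick and never your fingers, slide it under the clear guard until it lies square, its side along the fence and its leading edge pressed home on the back gauge. Press it home with a light steady push, enough to be sure it has seated but without ramming the gauge. Leave it touching there, lay the push stick flat on the bench clear of the shear and leave everything else where it is.

Things in the scene. Friction and masses are not known exactly. Their poses are not given: they have to be found in the camera images.
- shear: bench board shear, fixed, grey. Origin on the bench, under the middle of the guard's lower front edge. +y is the feed direction, +x points across the bed to the fence, z up. Flat steel bed: top 40 mm above the bench, x -100 to +100 mm, y -280 to +80 mm. Cheeks outside x -105 and +105 mm, y 0 to 94 mm, 145 mm high. Raised blade at y 80 to 86 mm; raised lever arm at x +139 mm, y over 60 mm
- guard_edge (a point): middle of the lower front edge of the clear finger guard, 14 mm above the bed (the height of the opening under it), axes as the shear's. The guard is an upright clear plate 5 mm thick, with a clear cover behind it; top 120 mm above the bench
- hold_down (a point): middle of the upturned front lip of the sprung steel hold-down strip under the guard (148 mm wide), 48 mm beyond the guard edge and 8 mm over the bed, at shear x = -21 mm; the flat of the strip lies 68 to 78 mm beyond the guard edge, 3 mm over the bed. It rides up over the blank with about 3 N: wedging under it takes some 4 to 7 N, then 3 to 6 N of drag, which keeps the blank where it is left
- fence (a point): point on the face of the side fence (face at shear x = +55 mm, point at shear y = -100 mm, 2.5 mm above the bed); axes as the shear's. The fence is an aluminium bar, 12 mm thick, 11 mm high over the bed, running along the feed direction from y -250 to +80 mm of the shear
- gauge: back gauge behind the blade: two steel rods along the feed direction carrying an aluminium stop bar (180 mm wide, top 61 mm above the bench) whose flat face the blank's leading edge must meet. Origin and axes as the shear's; the setting of the bar is not measured: its face is clamped somewhere 93 to 113 mm beyond the guard edge. More than 20 N spoils the setting; 5 to 12 N seats the blank well
- blank: bare brown board blank with pale pads, loose on the bed before the guard: 100 mm (its x, across) by 70 mm (its y, feed) by 5 mm thick, about 66 g. Origin at its centre; leading edge (+y, with a scored 12 mm rail) 35 mm from it, fence side (+x) 50 mm. Starts with its centre 56 to 66 mm from the fence face and up to 0.12 rad askew
- stick: plywood push stick, about 110 g, lying on the bench: a flat tongue 210 mm long, 40 mm wide and 8 mm thick with an upright handle on it (70 mm along the stick, 20 mm thick, top 58 mm above the underside, with a dark round plug). Origin on the underside below the middle of the handle; +x runs along the tongue to its square nose, 165 mm ahead; the tail is 45 mm behind; z up
- stick_grip (a point): middle of the handle of the push stick, 36 mm above its underside; axes as the stick's
- tile_a: finished solar tile with dark cells and brass corner studs, 100 x 84 x 15 mm, on the bench; leave alone. Origin at the centre of its underside
- tile_b: second finished solar tile, alike; leave alone. Origin at the centre of its underside
- adapter: small white power adapter, 60 x 45 x 24 mm, on the bench; leave alone. Origin at the centre of its underside
- driver: screwdriver lying on the bench; leave alone. Origin at its underside
Things that resemble listed ones, but are neither listed nor needed, are in the scene too. Of the things like the stick, leave any that is red; of the rest the larger one is meant. Of the things shaped like the blank, the brown one is meant.

How it is judged (in metres and radians):
On the way, in this order (a step that is already met when the one before it is completed fails the run):
1. pushed by the stick, the blank's leading edge has passed through the opening under the guard (contact force between stick and blank above 0.3 N and y of blank in the frame of shear above -0.03 m).
2. the stick presses the blank home on the back gauge with a steady push of more than 3 N on the gauge for 0.3 s (contact force between blank and gauge above 3 N and contact force between stick and blank above 3 N), for 0.3 s.
At the end, for the whole second after the job is handed in: The blank lies flat under the hold-down, its leading edge still touching the stop bar of the back gauge (contact over 0.1 N), its side within 2 mm of the fence, square to the shear within 0.03 rad; the push stick lies flat and still on the bench, not touching the shear (contact force between blank and gauge above 0.1 N and x of blank in the frame of fence above -0.052 m and angle between the x axis of blank and the x axis of shear, either way round below 0.03 rad and angle between blank's own z axis and vertical below 0.05 rad and height (world z) of stick below 0.004 m and angle between stick's own z axis and vertical below 0.06 rad and contact force between stick and shear below 0.05 N and linear speed of stick below 0.01 m/s and linear speed of blank below 0.005 m/s).
It fails at once if the gauge is rammed: the blank presses on it with more than 20 N (contact force between blank and gauge above 20 N).
It fails at once if the gripper or arm touches the blank (contact force between any of the fingers, the arm and blank above 0.2 N).
It fails at once if a solar tile, the adapter or the screwdriver is moved by more than 15 mm (distance of any of tile_a, tile_b, adapter, driver from where it was at the start of the episode above 0.015 m).
It also fails if it takes over 67 s, if anything falls off the work surface, if the arm or the gripper's body presses on something with over 40 N, if the wrist force passes 120 N, or if a joint passes its speed limit or range.

## Working session

There is one attempt and no reset: what is moved stays moved. The work goes in short steps, Python scripts to look and compute and a tool call to move; the robot and the scene stay as the last step left them, time stands still between calls to the robot, and variables do not carry over. Pictures are saved under pics/ and viewed, about 8 in all and at most 12, crops included, and the job is handed in when it is done.

Besides the shell and the picture viewer there is one more tool, called after ">>>" in YAML: its name, and indented under it one key for each argument. move_arm: Moves the arm, as the interface text tells. Its arguments: {"type":"object","properties":{"travel":{"type":"array","items":{"type":"array","items":{"type":"number","minimum":-1,"maximum":1}}},"turn":{"type":"array","items":{"type":"array","items":{"type":"number","minimum":-1,"maximum":1}}},"hand":{"type":"number"}},"required":["travel","turn"]}

```bash
mkdir -p pics
cat > h.py <<'E'
import numpy as np, cv2
from cell import telemetry, imaging, ticket
from scipy.spatial.transform import Rotation as Ro
def cap(n):
    d=imaging.camera(n); np.savez(f'{n}.npz',**d); return d
def world(d,u,v,z=None):
    K=np.array(d['camera_matrix']);R=np.array(d['R']);t=np.array(d['t'])
    r=R.T@np.linalg.solve(K,[u,v,1.]); c=-R.T@t
    s=d['range_z'][int(v),int(u)] if z is None else (z-c[2])/r[2]
    return c+s*r
def proj(d,X):
    p=d['camera_matrix']@(d['R']@np.asarray(X,float)+d['t']); return p[:2]/p[2]
E
python3 - <<'E'
from h import *
print(telemetry.get_state())
a=cap('top');b=cap('scene')
for n,d in(('top',a),('scene',b)):
    cv2.imwrite(f'pics/{n}1.png',cv2.resize(d['pixels'][:,:,::-1],(800,500),interpolation=cv2.INTER_CUBIC)); print(n,-d['R'].T@d['t'],d['R'],d['camera_matrix'])
E
```

```text
{'t': 0.0, 'qpos': array([-1.39999453e+00,  3.42744610e-01,  1.52504785e+00,  8.87462290e-06,
        1.27538343e+00, -1.45986430e-01]), 'dq': array([-0.00213376, -0.00041453,  0.000867  , -0.0002561 ,  0.00059629,
        0.00082935]), 'joint_efforts': array([-2.00516331e-05, -4.33675003e+01, -2.46011567e+01, -1.40846068e-04,
        7.87783472e-03,  2.80155632e-06]), 'tcp_pos': array([ 163.55133618, -498.7292616 ,  404.00361906]), 'eef_rot': array([ 2.05099461,  0.32925314, -2.05101778]), 'wrist_force': array([-0.4426995 ,  0.04419922,  0.61255177]), 'ft_torque': array([-0.02530295, -0.03613549, -0.02818503]), 'width': 0.9991560059453555}
top [ 436.84911302  -39.50490531 1479.68469848] [[ 0.00989171 -0.99987729 -0.01214764]
 [-0.99788384 -0.00908979 -0.0643833 ]
 [ 0.06426498  0.0127588  -0.9978513 ]] [[449.52234662   0.         314.75089751]
 [  0.         449.52234662 198.11379656]
 [  0.           0.           1.        ]]
scene [1279.01915377 -534.68907844 1015.59506649] [[ 0.60466419  0.79626133 -0.01868454]
 [ 0.56838977 -0.44781932 -0.69021078]
 [-0.55795546  0.40672564 -0.7233671 ]] [[397.51997862   0.         323.40557665]
 [  0.         397.51997862 202.74308989]
 [  0.           0.           1.        ]]
```

View pics/top1.png

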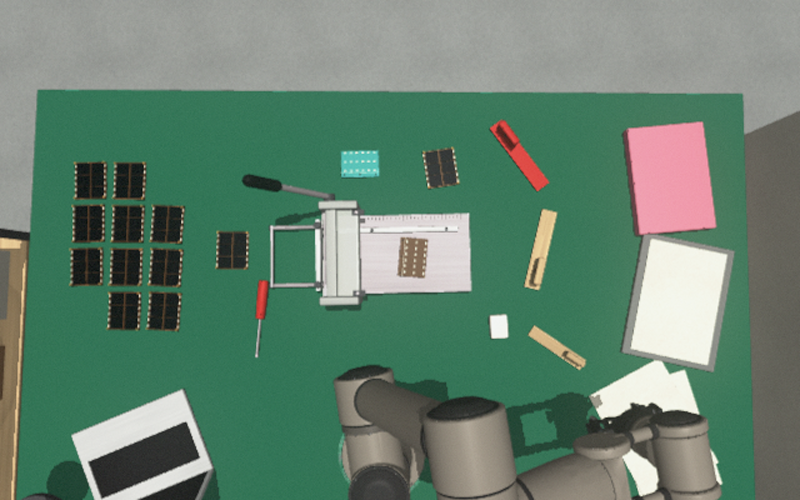

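View pics/scene1.png

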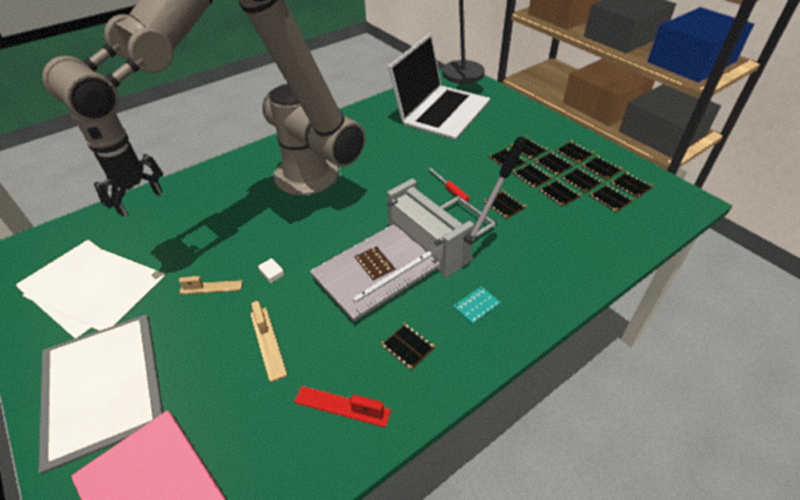

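The candidates (800x500 top view) are:
- **Red stick** at (519,155): excluded.
- **Small wooden stick** at (557,347): the smaller of the two wooden ones.
- **Large wooden stick** at (541,250): larger and not red, so this is the one meant.
- **Blank**: the brown board at (413,257), not the cyan one at (360,163).

The shear feeds toward image left, with the fence on the upper side.

Run:
```python
from h import *
d=dict(np.load('top.npz')); im=d['pixels']; hsv=cv2.cvtColor(im,cv2.COLOR_RGB2HSV)
def big(mask,x0,x1,y0,y1):
    m=np.zeros(mask.shape,np.uint8); m[y0:y1,x0:x1]=mask[y0:y1,x0:x1]
    c=max(cv2.findContours(m,cv2.RETR_EXTERNAL,cv2.CHAIN_APPROX_NONE)[0],key=cv2.contourArea); return c
H,S,V=[hsv[:,:,i].astype(int) for i in range(3)]
notgreen=(~((H>60)&(H<95)&(S>90))).astype(np.uint8)
def rect(c,z,n):
    P=np.array([world(d,u,v,z)[:2] for u,v in c[:,0,:].astype(float)],np.float32)
    r=cv2.minAreaRect(P); print(n,r,cv2.boxPoints(r).round(1).tolist(),c.reshape(-1,2).min(0),c.reshape(-1,2).max(0))
wood=((H>8)&(H<30)&(S>60)&(V>70)).astype(np.uint8)
rect(big(wood,410,455,160,240),8,'stickbig'); rect(big(wood,415,475,255,300),8,'sticksmall')
rect(big(((S>60)&(H<25)).astype(np.uint8),305,350,180,235),45,'blank')
rect(big(notgreen,290,380,165,240),40,'bed')
# range maps
rz=d['range_z']
for (u,v) in [(428,217),(430,200),(433,180),(330,205),(350,180),(350,184),(300,184),(355,210),(275,200),(285,200)]:
    print((u,v),world(d,u,v).round(1))
a=im[155:245,280:450,::-1]
cv2.imwrite('pics/c1.png',cv2.resize(a,None,fx=4.7,fy=4.7,interpolation=cv2.INTER_CUBIC))
```

```text
stickbig ((532.163818359375, -404.7255554199219), (40.818058013916016, 209.8515625), 76.63330841064453) [[425.3999938964844, -400.29998779296875], [629.5, -448.79998779296875], [639.0, -409.1000061035156], [434.79998779296875, -360.6000061035156]] [419 167] [444 231]
sticksmall ((276.57550048828125, -445.54412841796875), (163.47853088378906, 30.404722213745117), 56.33662414550781) [[218.60000610351562, -505.1000061035156], [243.89999389648438, -522.0], [334.5, -385.8999938964844], [309.20001220703125, -369.1000061035156]] [423 261] [467 295]
blank ((506.2921447753906, -70.08013916015625), (66.49754333496094, 96.40896606445312), 85.76898193359375) [[455.79998779296875, -99.69999694824219], [551.9000244140625, -106.80000305175781], [556.7999877929688, -40.5], [460.70001220703125, -33.400001525878906]] [319 190] [341 221]
bed ((515.5975341796875, -80.76057434082031), (231.41004943847656, 277.93890380859375), 0.770084023475647) [[398.0, 56.599998474121094], [401.79998779296875, -221.3000030517578], [633.2000122070312, -218.1999969482422], [629.4000244140625, 59.79999923706055]] [290 167] [377 239]
(428, 217) [ 472.1 -379.8   53.8]
(430, 200) [ 529.  -397.9    6.9]
(433, 180) [ 594.6 -407.7    8.4]
(330, 205) [507.8 -70.1  43. ]
(350, 180) [ 589.1 -133.9   38.9]
(350, 184) [ 574.9 -133.1   51.8]
(300, 184) [574.4  26.7  42.7]
(355, 210) [ 492.4 -149.9   45.4]
(275, 200) [517.4  98.  123.9]
(285, 200) [517.8  68.  121.3]
```

View pics/c1.png

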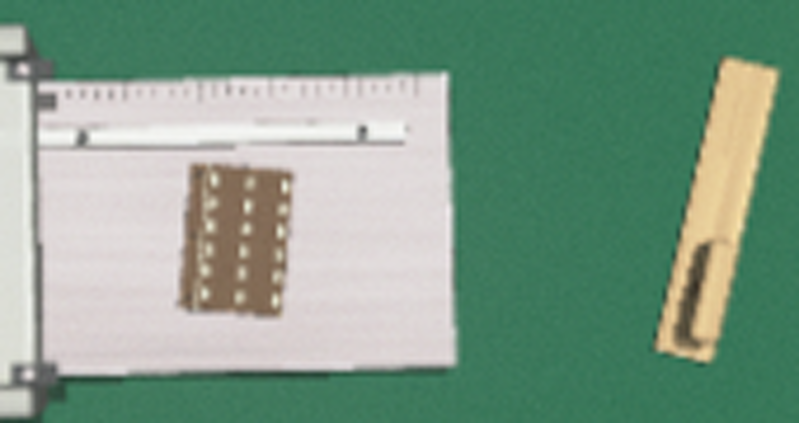

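The crop confirms the large wooden stick: the handle is at its lower end (about (690,290)) and the nose points up (about (750,65)). Next I fit the shear lines and the handle, and get the current tool axes.

Run:
```python
from h import *
d=dict(np.load('top.npz')); im=d['pixels'].astype(float)
hsv=cv2.cvtColor(d['pixels'],cv2.COLOR_RGB2HSV).astype(int)
g=((hsv[...,0]>60)&(hsv[...,0]<95)&(hsv[...,1]>90))
def edge(sig,thr):  # subpixel first crossing
    i=np.nonzero((sig[:-1]-thr)*(sig[1:]-thr)<=0)[0][0]; return i+(sig[i]-thr)/(sig[i]-sig[i+1])
def fit(P,n):
    P=np.array(P,np.float32); vx,vy,x0,y0=cv2.fitLine(P,cv2.DIST_HUBER,0,.01,.01).ravel(); print(n,'dir deg',np.degrees(np.arctan2(vy,vx)).round(2),'pt',x0,y0)
    return x0,y0
R=im[...,0]
fit([world(d,360+edge(R[v,360:395],140),v,40)[:2] for v in range(176,230)],'front edge y=-280')
fit([world(d,u,225+edge(R[225:250,u],140),40)[:2] for u in range(300,370)],'low edge x=-100')
fit([world(d,u,160+edge(R[160:178,u],140),40)[:2] for u in range(300,370)],'top edge x=+100')
# fence: darkest row just under the white bar
fit([world(d,u,183+np.argmin(im[183:190,u].sum(1)),44)[:2] for u in range(295,362)],'fence face dark line')
print(im[178:192,340].astype(int).tolist())
s=telemetry.get_state(); print(Ro.from_rotvec(s['eef_rot']).as_matrix().round(3))
```

```text
front edge y=-280 dir deg 1.96 pt 523.4327 -216.33025
low edge x=-100 dir deg -88.26 pt 416.99405 -81.072395
top edge x=+100 dir deg -88.18 pt 616.7467 -68.346054
fence face dark line dir deg -88.23 pt 570.1879 -63.96726
[[222, 216, 216], [226, 221, 219], [218, 211, 209], [221, 220, 218], [241, 242, 239], [242, 243, 240], [223, 225, 220], [183, 178, 177], [223, 216, 218], [222, 216, 215], [222, 215, 214], [221, 216, 215], [214, 204, 202], [170, 155, 144]]
[[-0.     0.312 -0.95 ]
 [ 0.001 -0.95  -0.312]
 [-1.    -0.001 -0.   ]]
```

>>> move_arm:
  travel:
    - [0, 0, 0]
    - [0, 0, 0]
    - [0, 0, 0]
    - [0, 0, 0]
    - [0, 0, 0]
    - [0, 0, 0]
    - [0, 0, 0]
    - [0, 0, 0]
  turn:
    - [0.99, 0, 0]
    - [0.99, 0, 0]
    - [0.99, 0, 0]
    - [0.99, 0, 0]
    - [0.99, 0, 0]
    - [0.99, 0, 0]
    - [0.98, 0, 0]
    - [0.98, 0, 0]
  hand: 0

```text
t: 1.1
tcp_pos: [163.6, -498.8, 404.3]
eef_rot: [-2.095, 0.248, 2.096]
wrist_force: [0.8, -0.6, -0.2]
width: 1.0
```

>>> move_arm:
  travel:
    - [0.45, -0.59, -0.92]
    - [0.45, -0.59, -0.92]
    - [0.45, -0.59, -0.92]
    - [0.45, -0.59, -0.92]
    - [0.45, -0.59, -0.92]
    - [0.45, -0.59, -0.92]
    - [0.45, -0.59, -0.92]
    - [0.45, -0.59, -0.92]
    - [0.45, -0.59, -0.92]
    - [0.45, -0.59, -0.92]
    - [0.45, -0.59, -0.92]
    - [0.45, -0.59, -0.92]
  turn:
    - [0, 0, 0]
    - [0, 0, 0]
    - [0, 0, 0]
    - [0, 0, 0]
    - [0, 0, 0]
    - [0, 0, 0]
    - [0, 0, 0]
    - [0, 0, 0]
    - [0, 0, 0]
    - [0, 0, 0]
    - [0, 0, 0]
    - [0, 0, 0]

```text
t: 2.6
tcp_pos: [473.9, -390.5, 268.8]
eef_rot: [-2.096, 0.247, 2.097]
wrist_force: [-0.1, 0.4, -0.2]
width: 0.999
```

Run:
```python
from h import *
d=cap('wrist');s=telemetry.get_state();print(s['t'],s['tcp_pos'],s['qpos'],Ro.from_rotvec(s['eef_rot']).as_matrix().round(3))
cv2.imwrite('pics/w1.png',d['pixels'][:,:,::-1]);print(-d['R'].T@d['t'],d['R'])
```

```text
2.65 [ 476.10506693 -388.92525247  267.27571201] [-0.80987315  0.63393391  1.43871141  0.00159454  1.0709422   0.99334607] [[-0.    -0.231 -0.973]
 [ 0.002 -0.973  0.231]
 [-1.    -0.002  0.001]]
[ 543.29673536 -407.76272075  237.37045868] [[-2.32870291e-01 -9.72507797e-01 -1.11734299e-04]
 [-9.34205756e-01  2.23666808e-01  2.77907834e-01]
 [-2.70242545e-01  6.48208611e-02 -9.60607736e-01]]
```

View pics/w1.png

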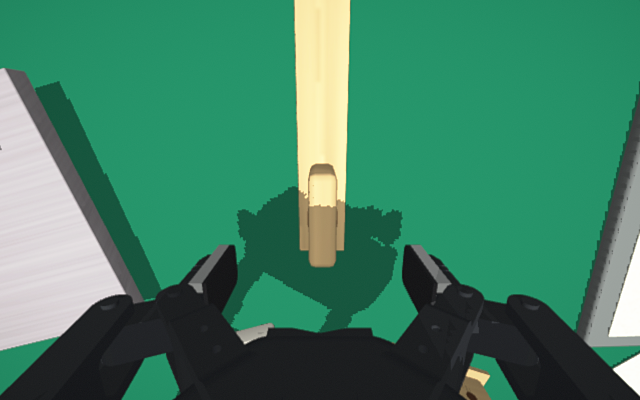

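The wrist view shows the handle (column about 322, rows 165-267) centred between the open jaws. I'll locate it from the depth image.

Run:
```python
from h import *
d=dict(np.load('wrist.npz'));rz=d['range_z']
v,u=np.mgrid[60:280,280:370];K=d['camera_matrix'];r=np.stack([(u-K[0,2])/K[0,0],(v-K[1,2])/K[1,1],np.ones(u.shape)],-1)*rz[60:280,280:370,None]
X=((r-d['t'])@d['R']).reshape(-1,3)
for lo,hi,n in((50,65,'handle'),(4,14,'tongue')):
    P=X[(X[:,2]>lo)&(X[:,2]<hi)]; q=cv2.minAreaRect(P[:,:2].astype(np.float32)); print(n,len(P),q,cv2.boxPoints(q).round(1).tolist(),np.median(P[:,2]))
print(world(d,322,174,58),world(d,322,264,58))
```

```text
handle 2622 ((475.30828857421875, -393.8221130371094), (20.58066177368164, 68.96267700195312), 77.30068969726562) [[439.3999938964844, -396.29998779296875], [506.70001220703125, -411.3999938964844], [511.20001220703125, -391.3999938964844], [443.8999938964844, -376.20001220703125]] 56.81846430108512
tongue 6791 ((507.5706787109375, -401.31549072265625), (40.144004821777344, 156.20603942871094), 76.64124298095703) [[426.8999938964844, -402.79998779296875], [578.9000244140625, -438.8999938964844], [588.2000122070312, -399.79998779296875], [436.20001220703125, -363.70001220703125]] 7.320087879268752
[ 508.74098559 -401.27699144   58.        ] [ 445.07920521 -386.21364275   58.        ]
```

>>> move_arm:
  travel:
    - [0, 0.18, 0]
    - [0.8, 0, 0]
    - [0.8, 0, 0]
    - [0.8, 0, 0]
    - [0.6, 0, 0]
    - [0, 0, 0]
  turn:
    - [0, 0, 0]
    - [0, 0, 0]
    - [0, 0, 0]
    - [0, 0, 0]
    - [0, 0, 0]
    - [0, 0, 0]

```text
t: 3.4
tcp_pos: [471.3, -395.6, 193.9]
eef_rot: [-2.094, 0.247, 2.098]
wrist_force: [0.9, 0.0, -0.0]
width: 1.001
```

>>> move_arm:
  travel:
    - [0, 0, 0]
    - [0, 0, 0]
    - [0, 0, 0]
    - [0, 0, 0]
    - [0, 0, 0]
    - [0, 0, 0]
    - [0, 0, 0]
    - [0, 0, 0]
  turn:
    - [0, 0, 0]
    - [0, 0, 0]
    - [0, 0, 0]
    - [0, 0, 0]
    - [0, 0, 0]
    - [0, 0, 0]
    - [0, 0, 0]
    - [0, 0, 0]
  hand: 255

```text
t: 4.4
tcp_pos: [472.3, -395.4, 195.3]
eef_rot: [-2.098, 0.248, 2.096]
wrist_force: [0.1, 0.8, 5.4]
width: 0.228
```

Run:
```python
from h import *
for _ in range(1):
    s=telemetry.get_state();print(s['t'],s['tcp_pos'],s['width'],s['wrist_force'])
```

```text
4.4 [ 472.3072388  -395.35152072  195.26684204] 0.2283836218545016 [0.05650572 0.8345565  5.38574683]
```

>>> move_arm:
  travel:
    - [-0.5, 0, 0]
    - [-1, 0, 0]
    - [-1, 0, 0]
    - [-1, 0, 0]
    - [0, 0, 0]
    - [0, 0, 0]
    - [0, 0, 0]
    - [0, 0, 0]
    - [0, 0, 0]
    - [0, 0, 0]
    - [0, 0, 0]
    - [0, 0, 0]
  turn:
    - [0, 0, 0]
    - [0, 0, 0]
    - [0, 0, 0]
    - [-0.5, 0, 0]
    - [-1, 0, 0]
    - [-1, 0, 0]
    - [-1, 0, 0]
    - [-1, 0, 0]
    - [-1, 0, 0]
    - [-1, 0, 0]
    - [-1, 0, 0]
    - [-1, 0, 0]

```text
t: 5.9
tcp_pos: [472.0, -395.2, 282.4]
eef_rot: [2.024, 0.37, -2.025]
wrist_force: [0.1, 0.8, -0.9]
width: 0.228
```

>>> move_arm:
  travel:
    - [0, 0, 0]
    - [0, 0, 0]
    - [0, 0, 0]
    - [0, 0, 0]
    - [0, 0, 0]
    - [0, 0, 0]
    - [0, 0, 0]
    - [0, 0, 0]
    - [0, 0, 0]
    - [0, 0, 0]
    - [0, 0, 0]
    - [0, 0, 0]
  turn:
    - [-1, 0, 0]
    - [-1, 0, 0]
    - [-1, 0, 0]
    - [-1, 0, 0]
    - [-1, 0, 0]
    - [-1, 0, 0]
    - [-1, 0, 0]
    - [-1, 0, 0]
    - [-1, 0, 0]
    - [-1, 0, 0]
    - [-1, 0, 0]
    - [-1, 0, 0]

```text
t: 7.4
tcp_pos: [472.0, -395.2, 282.4]
eef_rot: [1.478, 1.01, -1.478]
wrist_force: [-0.7, -0.2, -1.4]
width: 0.225
```

>>> move_arm:
  travel:
    - [0, 0, 0]
    - [0, 0, 0]
    - [0, 0, 0]
    - [0, 0, 0]
    - [0, 0, 0]
    - [0, 0, 0]
    - [0, 0, 0]
  turn:
    - [-1, 0, 0]
    - [-1, 0, 0]
    - [-1, 0, 0]
    - [-1, 0, 0]
    - [-1, 0, 0]
    - [-0.8, 0, 0]
    - [0, 0, 0]

```text
t: 8.28
tcp_pos: [472.0, -395.3, 282.4]
eef_rot: [1.187, 1.223, -1.187]
wrist_force: [-0.7, -0.6, -2.4]
width: 0.23
```

>>> move_arm:
  travel:
    - [0, -0.15, -0.92]
    - [0, -0.15, -0.92]
    - [0, -0.15, -0.92]
    - [0, -0.15, -0.92]
    - [0, -0.15, -0.92]
    - [0, -0.15, -0.92]
    - [0, -0.15, -0.92]
    - [0, -0.15, -0.92]
    - [0, -0.15, -0.92]
    - [0, -0.15, -0.92]
    - [0, 0, 0]
  turn:
    - [0, 0, 0]
    - [0, 0, 0]
    - [0, 0, 0]
    - [0, 0, 0]
    - [0, 0, 0]
    - [0, 0, 0]
    - [0, 0, 0]
    - [0, 0, 0]
    - [0, 0, 0]
    - [0, 0, 0]
    - [0, 0, 0]

```text
t: 9.65
tcp_pos: [427.3, -165.0, 282.3]
eef_rot: [1.185, 1.225, -1.186]
wrist_force: [1.0, -1.4, -1.1]
width: 0.227
```

Run:
```python
from h import *
d=cap('wrist');s=telemetry.get_state();print(s['t'],s['tcp_pos'],s['wrist_force'],Ro.from_rotvec(s['eef_rot']).as_matrix().round(3))
cv2.imwrite('pics/w2.png',d['pixels'][:,:,::-1])
```

```text
9.7 [ 427.68496891 -165.90584119  282.41727398] [ 0.14437271 -0.83850675 -0.64989379] [[ 0.     0.999  0.032]
 [-0.001  0.032 -0.999]
 [-1.     0.     0.001]]
```

View pics/w2.png

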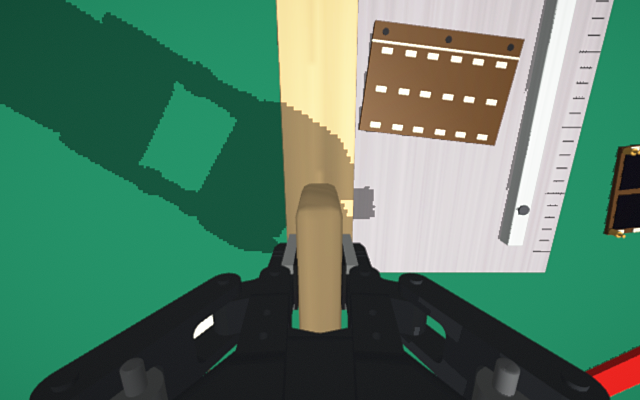

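The wrist view shows the stick beside the blank. Blank corners are about (376,20), (524,39), (495,146) and (359,129), and the fence runs from (547,10) to (500,240). I'll measure these.

Run:
```python
from h import *
d=dict(np.load('wrist.npz'));rz=d['range_z'];im=d['pixels'];hsv=cv2.cvtColor(im,cv2.COLOR_RGB2HSV).astype(int)
O=np.array([512.6,63.5]);a=np.radians(1.8);A=np.array([[np.cos(a),np.sin(a)],[-np.sin(a),np.cos(a)]])
sh=lambda X:A@(np.asarray(X)[:2]-O)
m=((hsv[...,0]<16)&(hsv[...,1]>100)&(hsv[...,2]<190)).astype(np.uint8);m[:,:358]=0;m[160:]=0;m[:,530:]=0
m=cv2.morphologyEx(m,cv2.MORPH_CLOSE,np.ones((15,15)))
c=max(cv2.findContours(m,cv2.RETR_EXTERNAL,cv2.CHAIN_APPROX_NONE)[0],key=cv2.contourArea)
P=np.array([sh(world(d,*p[0].astype(float),45)) for p in c],np.float32);q=cv2.minAreaRect(P);print('blank shear',q,cv2.boxPoints(q).round(1).tolist())
for n,pts,z in(('fence top face edge',[(541,20),(500,238)],51),('fence bot',[(536,20),(497,200)],40),('front bed',[(400,272),(540,271)],40),('top edge',[(608,12),(548,262)],40)):
    print(n,[sh(world(d,u,v,z)).round(1).tolist() for u,v in pts])
v,u=np.mgrid[0:400,250:380];K=d['camera_matrix'];r=np.stack([(u-K[0,2])/K[0,0],(v-K[1,2])/K[1,1],np.ones(u.shape)],-1)*rz[0:400,250:380,None]
X=((r-d['t'])@d['R']).reshape(-1,3);
w=(hsv[0:400,250:380,0]>10)&(hsv[0:400,250:380,0]<30)&(hsv[0:400,250:380,1]>50);w=w.ravel()
T=X[w&(X[:,2]>80)&(X[:,2]<115)];print('tongue z',np.percentile(T[:,2],[5,50,95]))
S=(T[:,:2]-O)@A.T;print(S.min(0),S.max(0));B=np.c_[S,np.ones(len(S))];print('plane',np.linalg.lstsq(B,T[:,2],rcond=None)[0])
q=cv2.minAreaRect(S.astype(np.float32));print(q)
```

```text
blank shear ((-10.745014190673828, -135.0967254638672), (68.85929107666016, 99.25006866455078), 83.61517333984375) [[-63.900001525878906, -163.8000030517578], [34.70000076293945, -174.8000030517578], [42.400001525878906, -106.4000015258789], [-56.20000076293945, -95.4000015258789]]
fence top face edge [[47.5, -97.0], [48.4, -245.5]]
fence bot [[51.8, -93.7], [47.9, -218.0]]
front bed [[-23.2, -281.8], [95.5, -280.8]]
top edge [[98.2, -89.1], [100.4, -272.3]]
tongue z [93.22647806 94.32104261 95.5104656 ]
[-112.9506995 -225.8163418] [ -71.83090448 -100.70452158]
plane [ 6.43029145e-05 -1.02742344e-02  9.30054828e+01]
((-92.26011657714844, -163.14028930664062), (40.14762878417969, 124.90948486328125), 0.6720288991928101)
```

>>> move_arm:
  travel:
    - [0.6, 0, 0]
    - [0.6, 0, 0]
    - [0.4, 0, 0]
    - [0.18, 0, 0]
    - [0, 0, 0]
  turn:
    - [0, 0, 0]
    - [0, 0, 0]
    - [0, 0, 0]
    - [0, 0, 0]
    - [0, 0, 0]

```text
t: 10.32
tcp_pos: [427.7, -166.8, 237.6]
eef_rot: [1.187, 1.223, -1.187]
wrist_force: [-0.8, 0.0, -0.8]
width: 0.219
```

>>> move_arm:
  travel:
    - [0, 0.2, 0]
    - [0, 0.2, 0]
    - [0, 0.2, 0]
    - [0, 0.2, 0]
    - [0, 0.12, 0]
    - [0, 0, 0]
  turn:
    - [0, 0, 0]
    - [0, 0, 0]
    - [0, 0, 0]
    - [0, 0, 0]
    - [0, 0, 0]
    - [0, 0, 0]

```text
t: 11.08
tcp_pos: [450.8, -165.8, 237.7]
eef_rot: [1.187, 1.223, -1.186]
wrist_force: [0.2, 1.2, -1.5]
width: 0.231
```

Run:
```python
from h import *
d=cap('wrist');s=telemetry.get_state();print(s['t'],s['tcp_pos'],s['wrist_force'],s['ft_torque'])
cv2.imwrite('pics/w3.png',d['pixels'][:,:,::-1])
```

```text
11.125 [ 450.66781904 -165.79705624  237.6414387 ] [-0.67740291 -1.24751483 -0.77647317] [-0.02527647 -0.00455422 -0.04586641]
```

View pics/w3.png

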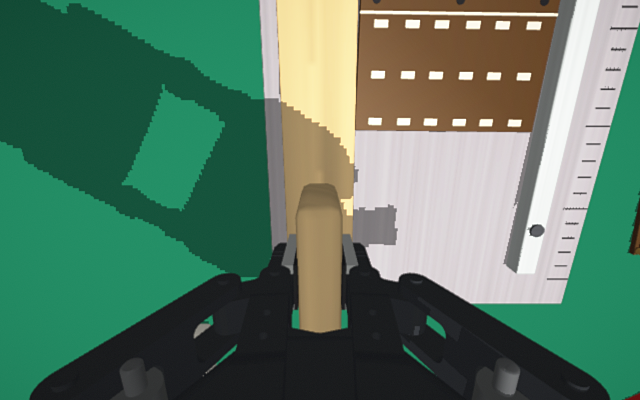

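The blank has squared against the stick's flank and its right edge (about (531,131)) is nearly at the fence. I'll ease it on in small steps.

>>> move_arm:
  travel:
    - [0, 0.04, 0]
    - [0, 0.04, 0]
    - [0, 0.04, 0]
  turn:
    - [0, 0, 0]
    - [0, 0, 0]
    - [0, 0, 0]

```text
t: 11.5
tcp_pos: [453.6, -165.8, 237.7]
eef_rot: [1.187, 1.223, -1.187]
wrist_force: [-0.6, -0.5, -1.4]
width: 0.229
```

>>> move_arm:
  travel:
    - [0, 0.04, 0]
    - [0, 0.04, 0]
    - [0, 0, 0]
  turn:
    - [0, 0, 0]
    - [0, 0, 0]
    - [0, 0, 0]

```text
t: 11.88
tcp_pos: [455.5, -165.7, 237.6]
eef_rot: [1.186, 1.224, -1.187]
wrist_force: [-1.1, -1.1, -0.8]
width: 0.227
```

>>> move_arm:
  travel:
    - [0, 0.04, 0]
    - [0, 0, 0]
  turn:
    - [0, 0, 0]
    - [0, 0, 0]

```text
t: 12.12
tcp_pos: [456.1, -165.6, 237.6]
eef_rot: [1.185, 1.226, -1.187]
wrist_force: [-5.1, -1.9, 2.0]
width: 0.224
```

>>> move_arm:
  travel:
    - [0, 0.04, 0]
    - [0, 0, 0]
  turn:
    - [0, 0, 0]
    - [0, 0, 0]

```text
t: 12.38
tcp_pos: [456.6, -165.6, 237.5]
eef_rot: [1.184, 1.227, -1.188]
wrist_force: [-7.1, -2.7, 2.5]
width: 0.228
```

Run:
```python
from h import *
d=cap('wrist');s=telemetry.get_state();print(s['t'],s['tcp_pos'],s['wrist_force'],s['ft_torque'])
cv2.imwrite('pics/w4.png',cv2.resize(d['pixels'][0:160,340:580,::-1],None,fx=3.3,fy=3.3,interpolation=cv2.INTER_CUBIC))
```

```text
12.425 [ 456.64379578 -165.64216072  237.51464698] [-7.57212783 -2.15129391  3.16060482] [-0.22157332  1.36295514  0.48330914]
```

View pics/w4.png

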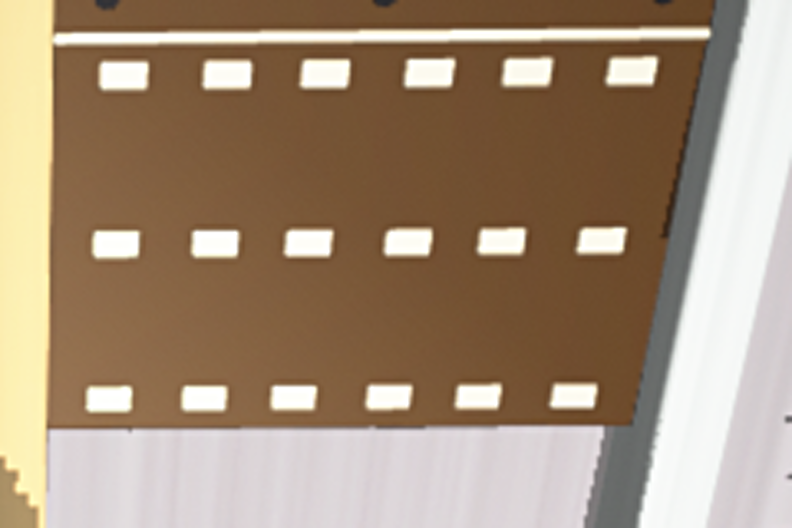

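The blank is flush along the fence with about 7.5 N on it. Next I back off sideways, withdraw behind the blank and line the nose up with its middle.

>>> move_arm:
  travel:
    - [0, -0.2, 0]
    - [0, -0.2, 0]
    - [0, 0, 0.6]
    - [0, 0, 1]
    - [0, 0, 1]
    - [0, 0, 1]
    - [0, 0, 1]
    - [0, 0, 0.44]
    - [0, 0, 0]
  turn:
    - [0, 0, 0]
    - [0, 0, 0]
    - [0, 0, 0]
    - [0, 0, 0]
    - [0, 0, 0]
    - [0, 0, 0]
    - [0, 0, 0]
    - [0, 0, 0]
    - [0, 0, 0]

```text
t: 13.55
tcp_pos: [451.3, -292.6, 237.6]
eef_rot: [1.188, 1.223, -1.188]
wrist_force: [0.3, -0.6, -0.8]
width: 0.224
```

>>> move_arm:
  travel:
    - [0, 0.6, 0]
    - [0, 0.8, 0]
    - [0, 0.8, 0]
    - [0, 0.6, 0]
    - [0, 0.38, 0]
    - [0, 0, 0]
  turn:
    - [0, 0, 0]
    - [0, 0, 0]
    - [0, 0, 0]
    - [0, 0, 0]
    - [0, 0, 0]
    - [0, 0, 0]

```text
t: 14.3
tcp_pos: [531.7, -288.7, 237.6]
eef_rot: [1.186, 1.224, -1.186]
wrist_force: [0.7, 0.8, -0.6]
width: 0.229
```

Run:
```python
from h import *
d=cap('wrist');s=telemetry.get_state();print(s['t'],s['tcp_pos'],s['wrist_force'],s['ft_torque'])
cv2.imwrite('pics/w5.png',d['pixels'][:,:,::-1])
```

```text
14.35 [ 531.10080673 -288.92588172  237.53222129] [-0.04395339 -0.55198772 -0.5834294 ] [-0.08526072  0.0228953  -0.02519934]
```

View pics/w5.png

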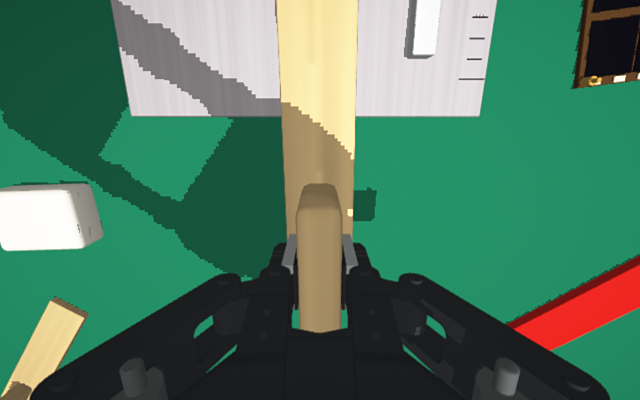

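>>> move_arm:
  travel:
    - [0, 0, -0.3]
    - [0, 0, -0.3]
    - [0, 0, -0.3]
    - [0, 0, -0.4]
    - [0, 0, -0.4]
    - [0, 0, -0.4]
    - [0, 0, -0.4]
    - [0, 0, -0.4]
    - [0, 0, -0.4]
    - [0, 0, -0.4]
    - [0, 0, -0.4]
    - [0, 0, -0.4]
  turn:
    - [0, 0, 0]
    - [0, 0, 0]
    - [0, 0, 0]
    - [0, 0, 0]
    - [0, 0, 0]
    - [0, 0, 0]
    - [0, 0, 0]
    - [0, 0, 0]
    - [0, 0, 0]
    - [0, 0, 0]
    - [0, 0, 0]
    - [0, 0, 0]

```text
t: 15.85
tcp_pos: [527.5, -176.3, 237.7]
eef_rot: [1.187, 1.223, -1.187]
wrist_force: [-0.1, -1.5, -0.8]
width: 0.227
```

Run:
```python
from h import *
d=cap('wrist');s=telemetry.get_state();print(s['t'],s['tcp_pos'],s['wrist_force'],s['ft_torque'])
cv2.imwrite('pics/w6.png',d['pixels'][:,:,::-1])
```

```text
15.9 [ 527.34704638 -175.25064711  237.61880935] [-0.34270736  1.20829516 -0.27919516] [ 0.0243706  -0.04909963 -0.03540288]
```

View pics/w6.png

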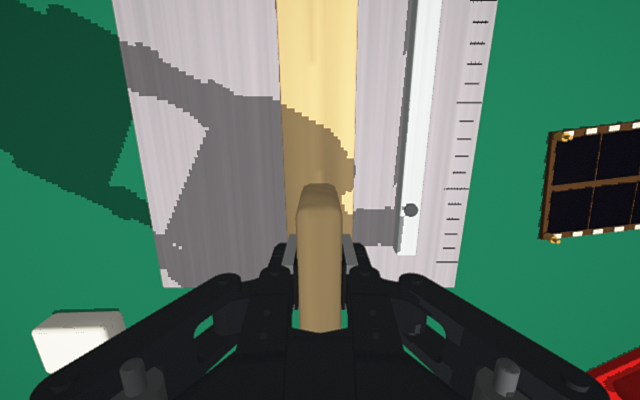

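The wrist view no longer reaches the nose, so I'll measure the blank with the top camera instead.

```bash
cat >> h.py <<'E'
O=np.array([512.6,63.5]);a=np.radians(1.8);A=np.array([[np.cos(a),np.sin(a)],[-np.sin(a),np.cos(a)]])
sh=lambda X:A@(np.asarray(X)[:2]-O)
def blank():
    d=cap('top');hsv=cv2.cvtColor(d['pixels'],cv2.COLOR_RGB2HSV).astype(int)
    m=((hsv[...,0]<25)&(hsv[...,1]>60)&(hsv[...,2]<160)).astype(np.uint8);m[:,:240]=0;m[:,350:]=0;m[:178]=0;m[235:]=0
    cs=cv2.findContours(m,cv2.RETR_EXTERNAL,cv2.CHAIN_APPROX_NONE)[0]
    if cs:
        c=max(cs,key=cv2.contourArea);P=np.array([sh(world(d,*p[0].astype(float),45)) for p in c],np.float32)
        print('area',cv2.contourArea(c),cv2.boxPoints(cv2.minAreaRect(P)).round(1).tolist())
    s=telemetry.get_state();print(s['t'],'tcp sh',sh(s['tcp_pos']),s['tcp_pos'][2],s['wrist_force'].round(1)); return d
E
python3 - <<'E'
from h import *
d=blank();cv2.imwrite('pics/t2.png',cv2.resize(d['pixels'][150:250,230:400,::-1],None,fx=4.7,fy=4.7,interpolation=cv2.INTER_CUBIC))
E
```

```text
area 518.5 [[-42.900001525878906, -68.80000305175781], [53.29999923706055, -70.80000305175781], [54.70000076293945, -3.5999999046325684], [-41.5, -1.600000023841858]]
15.95 tcp sh [   7.31455432 -239.68271398] 237.6397619421452 [ 0.5  0.1 -2.1]
```

View pics/t2.png

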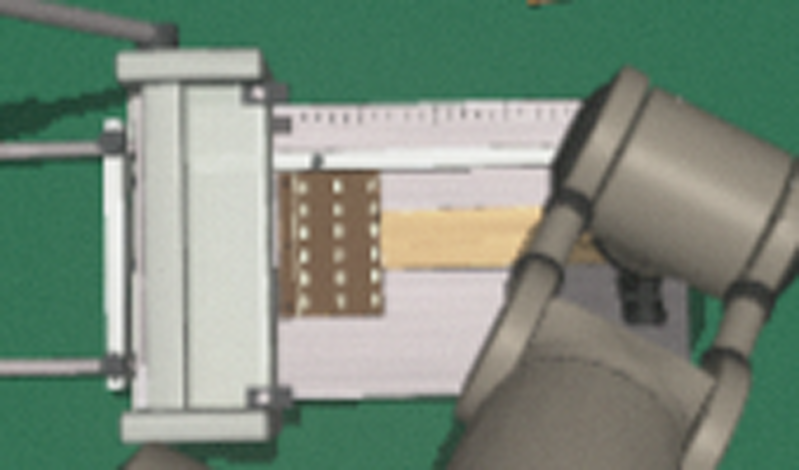

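The top view shows the blank square along the fence, with its leading edge at the guard, the nose against its rear edge and the stop bar at crop x 105-128. I'll estimate the face from that while pushing on.

>>> move_arm:
  travel:
    - [0, 0, -0.4]
    - [0, 0, -0.4]
    - [0, 0, -0.4]
    - [0, 0, -0.32]
    - [0, 0, -0.16]
    - [0, 0, -0.16]
    - [0, 0, -0.16]
    - [0, 0, -0.16]
    - [0, 0, -0.16]
  turn:
    - [0, 0, 0]
    - [0, 0, 0]
    - [0, 0, 0]
    - [0, 0, 0]
    - [0, 0, 0]
    - [0, 0, 0]
    - [0, 0, 0]
    - [0, 0, 0]
    - [0, 0, 0]

```text
t: 17.08
tcp_pos: [525.7, -118.9, 237.7]
eef_rot: [1.187, 1.223, -1.187]
wrist_force: [0.4, -0.9, -0.6]
width: 0.225
```

Run:
```python
from h import *
d=blank()
for v in(180,200,215):print(v,[(u,sh(world(d,u,v,61)).round(1).tolist(),d['pixels'][v,u].tolist()) for u in range(250,264)] if v==200 else [d['pixels'][v,u].sum() for u in range(250,264)])
```

```text
area 92.5 [[-41.70000076293945, -14.5], [51.29999923706055, -16.200000762939453], [51.599998474121094, -0.20000000298023224], [-41.400001525878906, 1.5]]
17.125 tcp sh [   7.32042952 -182.24547213] 237.67014342718593 [-0.3  0.9 -1.6]
180 [np.uint64(345), np.uint64(278), np.uint64(269), np.uint64(277), np.uint64(283), np.uint64(277), np.uint64(223), np.uint64(446), np.uint64(453), np.uint64(551), np.uint64(505), np.uint64(565), np.uint64(585), np.uint64(586)]
200 [(250, [11.5, 119.9], [60, 116, 88]), (251, [11.5, 116.7], [58, 115, 88]), (252, [11.4, 113.5], [169, 193, 179]), (253, [11.3, 110.4], [227, 230, 226]), (254, [11.3, 107.2], [234, 235, 232]), (255, [11.2, 104.0], [237, 238, 236]), (256, [11.1, 100.8], [153, 155, 154]), (257, [11.0, 97.7], [89, 90, 88]), (258, [11.0, 94.5], [152, 154, 147]), (259, [10.9, 91.3], [194, 188, 187]), (260, [10.8, 88.2], [167, 162, 160]), (261, [10.8, 85.0], [187, 188, 180]), (262, [10.7, 81.8], [196, 197, 189]), (263, [10.6, 78.6], [198, 199, 191])]
215 [np.uint64(256), np.uint64(266), np.uint64(530), np.uint64(664), np.uint64(685), np.uint64(698), np.uint64(424), np.uint64(251), np.uint64(551), np.uint64(587), np.uint64(506), np.uint64(551), np.uint64(579), np.uint64(585)]
```

>>> move_arm:
  travel:
    - [0, 0, -0.12]
    - [0, 0, -0.12]
    - [0, 0, -0.12]
    - [0, 0, -0.12]
    - [0, 0, -0.12]
    - [0, 0, -0.12]
  turn:
    - [0, 0, 0]
    - [0, 0, 0]
    - [0, 0, 0]
    - [0, 0, 0]
    - [0, 0, 0]
    - [0, 0, 0]

```text
t: 17.88
tcp_pos: [525.3, -101.7, 238.0]
eef_rot: [1.186, 1.222, -1.187]
wrist_force: [0.2, -5.6, 0.1]
width: 0.228
```

>>> move_arm:
  travel:
    - [0, 0, -0.12]
    - [0, 0, -0.12]
    - [0, 0, -0.08]
    - [0, 0, -0.08]
  turn:
    - [0, 0, 0]
    - [0, 0, 0]
    - [0, 0, 0]
    - [0, 0, 0]

```text
t: 18.38
tcp_pos: [525.0, -91.6, 238.0]
eef_rot: [1.186, 1.222, -1.187]
wrist_force: [-0.1, -5.2, -0.4]
width: 0.227
```

>>> move_arm:
  travel:
    - [0, 0, -0.08]
    - [0, 0, -0.08]
    - [0, 0, -0.08]
    - [0, 0, -0.08]
  turn:
    - [0, 0, 0]
    - [0, 0, 0]
    - [0, 0, 0]
    - [0, 0, 0]

```text
t: 18.88
tcp_pos: [524.8, -83.6, 238.0]
eef_rot: [1.186, 1.222, -1.187]
wrist_force: [1.2, -5.3, 0.4]
width: 0.223
```

>>> move_arm:
  travel:
    - [0, 0, -0.04]
    - [0, 0, -0.04]
    - [0, 0, 0]
  turn:
    - [0, 0, 0]
    - [0, 0, 0]
    - [0, 0, 0]

```text
t: 19.25
tcp_pos: [524.7, -81.6, 238.0]
eef_rot: [1.186, 1.222, -1.187]
wrist_force: [-0.4, -4.7, -0.3]
width: 0.227
```

>>> move_arm:
  travel:
    - [0, 0, -0.04]
    - [0, 0, -0.04]
  turn:
    - [0, 0, 0]
    - [0, 0, 0]

```text
t: 19.5
tcp_pos: [524.7, -79.7, 238.0]
eef_rot: [1.186, 1.222, -1.187]
wrist_force: [-1.9, -5.3, -0.7]
width: 0.229
```

>>> move_arm:
  travel:
    - [0, 0, -0.04]
    - [0, 0, -0.04]
  turn:
    - [0, 0, 0]
    - [0, 0, 0]

```text
t: 19.75
tcp_pos: [524.6, -77.7, 238.0]
eef_rot: [1.186, 1.222, -1.187]
wrist_force: [-0.8, -6.3, -0.7]
width: 0.228
```

>>> move_arm:
  travel:
    - [0, 0, -0.04]
    - [0, 0, 0]
  turn:
    - [0, 0, 0]
    - [0, 0, 0]

```text
t: 20.0
tcp_pos: [524.6, -76.6, 238.0]
eef_rot: [1.186, 1.222, -1.187]
wrist_force: [0.4, -3.7, 0.3]
width: 0.229
```

>>> move_arm:
  travel:
    - [0, 0, -0.04]
    - [0, 0, 0]
  turn:
    - [0, 0, 0]
    - [0, 0, 0]

```text
t: 20.25
tcp_pos: [524.5, -75.6, 238.0]
eef_rot: [1.186, 1.222, -1.187]
wrist_force: [0.2, -5.5, 0.2]
width: 0.227
```

>>> move_arm:
  travel:
    - [0, 0, -0.04]
    - [0, 0, 0]
  turn:
    - [0, 0, 0]
    - [0, 0, 0]

```text
t: 20.5
tcp_pos: [524.5, -74.6, 238.0]
eef_rot: [1.186, 1.222, -1.187]
wrist_force: [-1.0, -5.1, 0.4]
width: 0.228
```

>>> move_arm:
  travel:
    - [0, 0, -0.04]
    - [0, 0, 0]
  turn:
    - [0, 0, 0]
    - [0, 0, 0]

```text
t: 20.75
tcp_pos: [524.4, -73.6, 238.0]
eef_rot: [1.186, 1.222, -1.187]
wrist_force: [0.5, -5.7, -1.1]
width: 0.223
```

>>> move_arm:
  travel:
    - [0, 0, -0.04]
    - [0, 0, 0]
  turn:
    - [0, 0, 0]
    - [0, 0, 0]

```text
t: 21.0
tcp_pos: [524.4, -72.6, 238.0]
eef_rot: [1.186, 1.222, -1.187]
wrist_force: [-0.2, -4.5, 0.1]
width: 0.225
```

>>> move_arm:
  travel:
    - [0, 0, -0.04]
    - [0, 0, 0]
  turn:
    - [0, 0, 0]
    - [0, 0, 0]

```text
t: 21.25
tcp_pos: [524.4, -71.6, 238.0]
eef_rot: [1.186, 1.222, -1.187]
wrist_force: [-0.8, -4.9, -0.2]
width: 0.225
```

>>> move_arm:
  travel:
    - [0, 0, -0.03]
    - [0, 0, 0]
  turn:
    - [0, 0, 0]
    - [0, 0, 0]

```text
t: 21.5
tcp_pos: [524.4, -71.1, 238.1]
eef_rot: [1.185, 1.221, -1.187]
wrist_force: [-0.2, -6.4, 0.3]
width: 0.227
```

>>> move_arm:
  travel:
    - [0, 0, -0.02]
    - [0, 0, 0]
  turn:
    - [0, 0, 0]
    - [0, 0, 0]

```text
t: 21.75
tcp_pos: [524.5, -70.9, 238.2]
eef_rot: [1.185, 1.221, -1.187]
wrist_force: [-0.7, -8.6, 0.9]
width: 0.232
```

>>> move_arm:
  travel:
    - [0, 0, -0.02]
    - [0, 0, 0]
  turn:
    - [0, 0, 0]
    - [0, 0, 0]

```text
t: 22.0
tcp_pos: [524.5, -70.7, 238.3]
eef_rot: [1.184, 1.22, -1.187]
wrist_force: [-1.4, -10.3, 1.9]
width: 0.223
```

>>> move_arm:
  travel:
    - [0, 0, -0.02]
    - [0, 0, -0.01]
    - [0, 0, 0]
    - [0, 0, 0]
    - [0, 0, 0]
    - [0, 0, 0]
  turn:
    - [0, 0, 0]
    - [0, 0, 0]
    - [0, 0, 0]
    - [0, 0, 0]
    - [0, 0, 0]
    - [0, 0, 0]

```text
t: 22.75
tcp_pos: [524.6, -70.5, 238.5]
eef_rot: [1.184, 1.219, -1.187]
wrist_force: [-0.9, -12.6, 2.0]
width: 0.224
```

Run:
```python
from h import *
s=telemetry.get_state();print(s['t'],sh(s['tcp_pos']),s['wrist_force'],s['ft_torque'])
```

```text
22.75 [   7.74121682 -134.2602839 ] [ -0.90747726 -12.62048456   1.95315586] [-2.06909154  0.26886087  0.17235884]
```

It has met a hard stop: total push is about 12.6 N, roughly 5 N of that drag, so about 7-8 N on the gauge. The leading edge is about 104 mm in, against about 101 from the image. One small nudge and a hold, then I withdraw straight back.

>>> move_arm:
  travel:
    - [0, 0, -0.01]
    - [0, 0, 0]
    - [0, 0, 0]
    - [0, 0, 0]
  turn:
    - [0, 0, 0]
    - [0, 0, 0]
    - [0, 0, 0]
    - [0, 0, 0]

```text
t: 23.25
tcp_pos: [524.5, -70.3, 238.5]
eef_rot: [1.184, 1.219, -1.187]
wrist_force: [-1.1, -14.1, 3.0]
width: 0.224
```

>>> move_arm:
  travel:
    - [0, 0, 0.03]
    - [0, 0, 0.03]
    - [0, 0, 0.04]
    - [0, 0, 0.08]
    - [0, 0, 0.2]
    - [0, 0, 0.4]
    - [0, 0, 0.8]
    - [0, 0, 1]
    - [0, 0, 1]
    - [0, 0, 1]
    - [0, 0, 1]
    - [0, 0, 1]
  turn:
    - [0, 0, 0]
    - [0, 0, 0]
    - [0, 0, 0]
    - [0, 0, 0]
    - [0, 0, 0]
    - [0, 0, 0]
    - [0, 0, 0]
    - [0, 0, 0]
    - [0, 0, 0]
    - [0, 0, 0]
    - [0, 0, 0]
    - [0, 0, 0]

```text
t: 24.75
tcp_pos: [528.9, -234.8, 237.6]
eef_rot: [1.187, 1.223, -1.187]
wrist_force: [0.9, 0.3, -1.2]
width: 0.224
```

Run:
```python
from h import *
d=blank();cv2.imwrite('pics/t3.png',cv2.resize(d['pixels'][150:250,230:400,::-1],None,fx=4.7,fy=4.7,interpolation=cv2.INTER_CUBIC))
```

```text
area 26.5 [[-42.400001525878906, 97.4000015258789], [50.599998474121094, 96.19999694824219], [50.599998474121094, 99.4000015258789], [-42.400001525878906, 100.5999984741211]]
24.8 tcp sh [   7.04612095 -301.46809731] 237.82353750262888 [ 0.1 -3.6 -1.3]
```

View pics/t3.png

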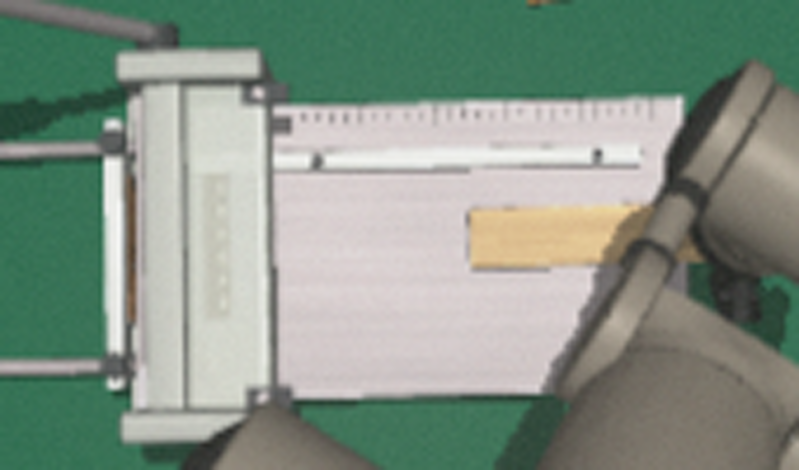

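The top view shows the blank's brown edge right at the stop bar (crop x 127-134), with pads faintly visible through the cover near (215,175-318). I'll check its lateral position against the fence from the pads, comparing with the picture taken when it was flush.

Run:
```python
from h import *
K=4.7
d=dict(np.load('top.npz'))
def uv(x,y): return 230+(x+.5)/K-.5,150+(y+.5)/K-.5
for f,(x0,x1) in(('t2',(365,384)),('t2',(328,348)),('t3',(205,230))):
    g=cv2.imread(f'pics/{f}.png').astype(float)[:,:,0]; p=g[172:325,x0:x1].mean(1); p=p-cv2.GaussianBlur(p.reshape(-1,1),(1,61),15).ravel()
    pk=[i for i in range(5,len(p)-5) if p[i]==p[i-5:i+6].max() and p[i]>1]
    print(f,[172+i for i in pk],p[pk].round(1)); xs=[]
    for i in pk:
        q=g[172+i-3:172+i+4,x0-6:x1+6].mean(0);q=np.clip(q-np.percentile(q,40),0,None);xs.append((q*np.arange(x0-6,x1+6)).sum()/q.sum())
    S=np.array([sh(world(d,*uv(x,172+i),45)) for x,i in zip(xs,pk)]);print(S.round(1).tolist(),'mean x',S[:,0].mean().round(2),'slope',np.polyfit(S[:,0],S[:,1],1)[0].round(3))
```

```text
t2 [185, 208, 229, 254, 275, 298] [20.1 18.6 27.4 19.6 30.2  9.6]
[[43.6, -74.4], [27.9, -73.3], [13.7, -68.7], [-3.4, -70.1], [-17.7, -70.8], [-33.4, -71.6]] mean x 5.1 slope -0.037
t2 [187, 210, 230, 255, 278, 299] [29.8 19.4 22.2 15.6 22.9  4.5]
[[42.9, -42.8], [27.2, -42.7], [13.5, -43.0], [-3.5, -43.0], [-19.2, -43.4], [-33.4, -43.7]] mean x 4.59 slope 0.012
t3 [187, 210, 233, 258, 280, 302] [2.  3.5 1.9 2.9 3.  1.2]
[[44.7, 34.2], [28.9, 34.9], [13.3, 35.8], [-3.8, 36.9], [-18.7, 38.4], [-33.7, 38.6]] mean x 5.11 slope -0.06
```

>>> move_arm:
  travel:
    - [0, 0, 1]
    - [0, 0, 1]
    - [0, 0, 1]
    - [0, 0, 1]
    - [0, 0, 1]
    - [0, 0, 1]
    - [0, 0, 0.8]
    - [0, 0, 0.4]
    - [0, 0, 0]
  turn:
    - [0, 0, 0]
    - [0, 0, 0]
    - [0, 0, 0]
    - [0, 0, 0]
    - [0, 0, 0]
    - [0, 0, 0]
    - [0, 0, 0]
    - [0, 0, 0]
    - [0, 0, 0]

```text
t: 25.92
tcp_pos: [534.4, -413.5, 237.4]
eef_rot: [1.187, 1.223, -1.187]
wrist_force: [-0.7, -0.3, -1.0]
width: 0.23
```

Run:
```python
from h import *
ims=[]
for i in range(6):
    d=imaging.camera('top'); ims.append(d['pixels'].astype(float))
np.savez('top.npz',**d); m=np.mean(ims,0)
for v in range(184,222,3): print(v,[tuple(m[v,u].astype(int).tolist()) for u in range(255,260)])
# pads through cover: centroid per pad row, using avg image
G=m[:,:,2]
b=G[184:222,268:284]; print((b.mean(0)).round(0))
cv2.imwrite('pics/x.png',cv2.resize(np.clip((m[175:225,245:290,::-1]),0,255).astype(np.uint8),None,fx=12,fy=12,interpolation=cv2.INTER_CUBIC))
print(telemetry.get_state()['t'])
```

```text
184 [(210, 212, 206), (128, 129, 125), (100, 104, 99), (122, 124, 118), (186, 179, 178)]
187 [(213, 216, 210), (133, 133, 128), (107, 97, 86), (112, 111, 104), (185, 178, 177)]
190 [(217, 218, 212), (131, 128, 121), (108, 91, 72), (94, 80, 67), (181, 174, 173)]
193 [(236, 238, 235), (146, 147, 142), (106, 88, 70), (104, 88, 70), (183, 176, 174)]
196 [(236, 238, 237), (148, 151, 148), (107, 90, 73), (105, 88, 72), (184, 174, 173)]
199 [(236, 238, 237), (150, 151, 149), (108, 90, 74), (105, 87, 71), (184, 174, 173)]
202 [(236, 237, 235), (146, 148, 145), (105, 89, 71), (89, 78, 65), (181, 174, 172)]
205 [(234, 236, 234), (144, 147, 144), (105, 88, 72), (94, 84, 72), (181, 173, 172)]
208 [(233, 235, 233), (149, 151, 148), (108, 92, 76), (107, 88, 69), (182, 173, 172)]
211 [(233, 234, 232), (148, 149, 147), (109, 91, 76), (115, 92, 73), (184, 175, 172)]
214 [(232, 233, 231), (141, 143, 140), (132, 109, 89), (121, 98, 78), (183, 172, 171)]
217 [(231, 232, 230), (140, 143, 139), (126, 111, 95), (121, 101, 83), (184, 175, 172)]
220 [(231, 233, 230), (142, 144, 143), (81, 84, 80), (182, 184, 176), (198, 193, 190)]
[179. 132. 179. 200. 202. 195. 189. 188. 192. 194. 193. 203. 206. 206.
 206. 206.]
26.225
```

Run:
```python
from h import *
ims=[imaging.camera('top') for _ in range(4)];d=ims[0];m=np.mean([i['pixels'].astype(float) for i in ims],0)
D=m.sum(2)
print('diff map rows 184..220, cols 270..282')
bg=np.median(np.r_[D[180:186],D[222:226]],0)
for v in range(184,222): print(v,(D[v,268:284]-bg[268:284]).round(0).astype(int).tolist())
L=cv2.createCLAHE(8,(4,4)).apply(np.clip(m[172:228,246:302].mean(2),0,255).astype(np.uint8))
cv2.imwrite('pics/x2.png',cv2.resize(L,None,fx=10,fy=10,interpolation=cv2.INTER_CUBIC))
```

```text
diff map rows 184..220, cols 270..282
184 [0, 24, 9, 16, 16, 16, 13, 17, 17, 15, 17, 18, 19, 18, 18, 20]
185 [0, -24, -4, 18, 22, 24, 19, 25, 22, 18, 17, 12, 17, 16, 12, 16]
186 [3, -21, -12, 6, 12, 6, 5, 5, 6, -6, -9, 4, 6, 8, 6, 10]
187 [15, -23, -18, -10, -15, -40, -47, -53, -49, -46, -40, -10, 2, 4, 3, 1]
188 [10, -21, -15, -8, -9, -39, -53, -55, -42, -42, -38, -8, 0, 2, -2, 0]
189 [8, -20, -16, -8, -8, -39, -56, -54, -16, -28, -32, -10, -4, 0, -1, -3]
190 [6, -14, -14, -4, -9, -44, -51, -55, -18, -28, -30, -10, 1, 2, 1, 0]
191 [6, -17, -17, -8, -9, -40, -52, -52, -42, -40, -35, -9, 3, -1, 0, 1]
192 [13, -11, -19, -6, -4, -39, -53, -54, -50, -52, -37, -11, -1, 2, -2, 2]
193 [14, -5, -19, -12, -9, -39, -54, -53, -40, -37, -33, -10, 2, 4, 1, 1]
194 [20, -4, -22, -9, -6, -34, -51, -55, -20, -12, -26, -8, 4, 2, 2, 0]
195 [20, -7, -21, -6, -7, -38, -54, -51, -20, -18, -29, -12, 0, 1, 2, 1]
196 [24, -4, -25, -9, -5, -36, -52, -54, -45, -38, -34, -9, -1, 1, -2, -2]
197 [27, -2, -24, -7, -3, -39, -53, -54, -53, -54, -44, -13, -2, 1, -1, -3]
198 [32, -7, -21, -5, -8, -37, -53, -54, -42, -
[... 1020 characters left out ...]
9, -48, -54, -55, -48, -48, -14, 7, 5, 3, 2]
213 [72, -49, -38, -9, -6, -28, -49, -52, -48, -21, -34, -9, 3, 4, 0, 4]
214 [72, -45, -43, -9, -6, -30, -52, -54, -37, 9, -30, -14, -3, 2, 1, -3]
215 [72, -46, -44, -8, -9, -29, -48, -57, -43, -12, -37, -16, 0, 3, -3, 3]
216 [77, -44, -42, -12, -4, -31, -49, -48, -54, -53, -52, -16, -2, 2, 1, -1]
217 [81, -41, -43, -7, -10, -26, -40, -38, -43, -41, -42, -14, -4, 0, -4, -1]
218 [82, -56, -43, -11, -9, -13, -16, -9, -10, -10, -16, -2, -3, 2, -1, 1]
219 [82, -82, -50, -10, -7, -3, -3, 2, -3, 2, 2, -4, -2, 0, 0, 0]
220 [85, -79, -55, -12, -11, -7, -1, 0, -1, 1, -1, -4, -1, 1, -2, -4]
221 [84, -78, -49, -13, -6, -8, -7, 1, -1, -1, 0, -6, -4, 0, -2, 1]
```

View pics/x2.png

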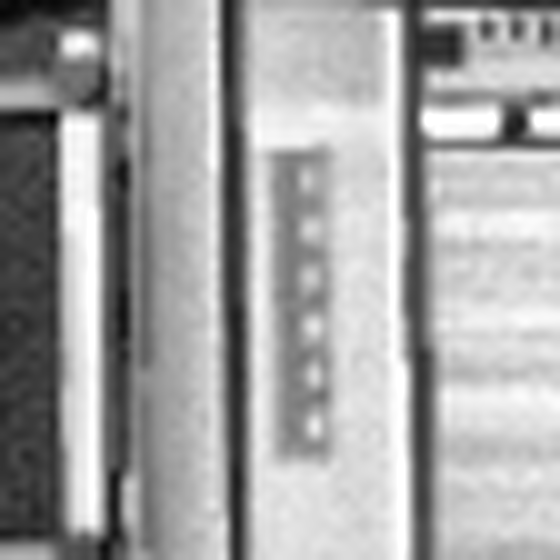

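The last view shows the blank's rear edge (about x 330) and pads parallel to the shear. From the pixel rows, its tilt against the shear is about 0.005-0.01 rad, and its leading edge meets the bar along its whole width. Now I lay the stick down.

>>> move_arm:
  travel:
    - [0.5, 0, 0]
    - [0.6, 0, 0]
    - [0.4, 0, 0]
    - [0.12, 0, 0]
    - [0, 0, 0]
  turn:
    - [0, 0, 0]
    - [0, 0, 0]
    - [0, 0, 0]
    - [0, 0, 0]
    - [0, 0, 0]

```text
t: 27.05
tcp_pos: [534.7, -412.7, 196.9]
eef_rot: [1.187, 1.224, -1.187]
wrist_force: [0.7, -0.2, -0.5]
width: 0.229
```

>>> move_arm:
  travel:
    - [0.03, 0, 0]
    - [0, 0, 0]
  turn:
    - [0, 0, 0]
    - [0, 0, 0]

```text
t: 27.3
tcp_pos: [534.8, -412.7, 196.9]
eef_rot: [1.186, 1.223, -1.187]
wrist_force: [0.5, 0.3, -1.9]
width: 0.229
```

>>> move_arm:
  travel:
    - [0.04, 0, 0]
    - [0.03, 0, 0]
    - [0, 0, 0]
  turn:
    - [0, 0, 0]
    - [0, 0, 0]
    - [0, 0, 0]

```text
t: 27.68
tcp_pos: [534.7, -412.7, 195.3]
eef_rot: [1.187, 1.223, -1.187]
wrist_force: [-1.4, 0.6, 4.9]
width: 0.225
```

>>> move_arm:
  travel:
    - [0.02, 0, 0]
    - [0, 0, 0]
  turn:
    - [0, 0, 0]
    - [0, 0, 0]

```text
t: 27.92
tcp_pos: [534.7, -412.7, 195.3]
eef_rot: [1.186, 1.223, -1.187]
wrist_force: [-2.3, 2.0, 6.7]
width: 0.227
```

Contact with the bench. I'll release and rise.

>>> move_arm:
  travel:
    - [0, 0, 0]
    - [0, 0, 0]
    - [0, 0, 0]
    - [0, 0, 0]
    - [0, 0, 0]
    - [0, 0, 0]
    - [0, 0, 0]
    - [0, 0, 0]
  turn:
    - [0, 0, 0]
    - [0, 0, 0]
    - [0, 0, 0]
    - [0, 0, 0]
    - [0, 0, 0]
    - [0, 0, 0]
    - [0, 0, 0]
    - [0, 0, 0]
  hand: 0

```text
t: 28.92
tcp_pos: [534.7, -412.6, 194.2]
eef_rot: [1.187, 1.223, -1.187]
wrist_force: [0.0, 0.6, -0.7]
width: 0.999
```

>>> move_arm:
  travel:
    - [-0.3, 0, 0]
    - [-0.6, 0, 0]
    - [-1, 0, 0]
    - [-1, 0, 0]
    - [-1, 0, 0]
    - [-1, 0, 0]
    - [0, 0, 0]
    - [0, 0, 0]
  turn:
    - [0, 0, 0]
    - [0, 0, 0]
    - [0, 0, 0]
    - [0, 0, 0]
    - [0, 0, 0]
    - [0, 0, 0]
    - [0, 0, 0]
    - [0, 0, 0]

```text
t: 29.92
tcp_pos: [534.5, -412.4, 316.2]
eef_rot: [1.187, 1.224, -1.187]
wrist_force: [-0.3, 0.6, -0.3]
width: 1.002
```

Run:
```python
from h import *
d=cap('wrist');hsv=cv2.cvtColor(d['pixels'],cv2.COLOR_RGB2HSV).astype(int);rz=d['range_z']
v,u=np.mgrid[0:400,0:640];K=d['camera_matrix'];r=np.stack([(u-K[0,2])/K[0,0],(v-K[1,2])/K[1,1],np.ones(u.shape)],-1)*rz[...,None]
X=((r-d['t'])@d['R']);w=(hsv[...,0]>10)&(hsv[...,0]<30)&(hsv[...,1]>50)&(abs(u-320)<70)&(X[...,2]>3)&(X[...,2]<15)
T=X[w];S=(T[:,:2]-O)@A.T;print(len(T),S.min(0),S.max(0),np.percentile(T[:,2],[5,50,95]),'plane',np.linalg.lstsq(np.c_[S,np.ones(len(S))],T[:,2],rcond=None)[0])
t=blank();m=t['pixels'].astype(int)
print([m[v,257:259].tolist() for v in(190,200,210,217)])
```

```text
7664 [ -13.34549782 -520.93234663] [  28.53640376 -312.00970341] [6.09398092 7.30722591 8.50839937] plane [ 1.25663207e-03 -4.94097297e-04  7.10787982e+00]
area 26.5 [[-42.400001525878906, 97.4000015258789], [50.599998474121094, 96.19999694824219], [50.599998474121094, 99.4000015258789], [-42.400001525878906, 100.5999984741211]]
30.025 tcp sh [   6.87529081 -476.40406195] 315.40475146985415 [ 0.7 -0.2  0. ]
[[[109, 92, 73], [95, 82, 69]], [[110, 92, 74], [106, 86, 71]], [[110, 92, 78], [116, 94, 74]], [[127, 110, 96], [120, 100, 82]]]
```

The stick lies flat with its nose 32 mm short of the shear, and the blank hasn't moved. Handing in.

```bash
python3 -c "
from cell import ticket
print(ticket.job_done())"
```

```text
the job is handed in; nothing more can be done
None
```

I handed the job in at about 30 s. The blank is home on the back gauge along the fence, and the push stick lies flat on the bench. No verdict was reported.

**What I did**
- I took the large wooden stick by its handle and pressed the blank flush to the fence with the side of the tongue, at about 7 N.
- I then went behind the blank and fed it under the guard and hold-down with the nose. Drag from the hold-down was about 5 N.
- I pressed it on the gauge with a total of 12.6–14 N, which puts roughly 8–9 N on the gauge itself. I held that for about a second.
- I drew the stick straight back, laid it on the bench before the shear and raised the arm clear.

**Last checks**
- **Gauge:** the blank's leading edge shows right at the stop bar across its full width, and it had not moved after I withdrew the stick. The remaining contact force could not be measured.
- **Fence:** the blank's centre is at about x +5 mm of the shear, as it should be when flush.
- **Squareness:** the rear edge and pads are within about 0.01 rad of the shear by a hand reading of the top image. An earlier, noisier fit of the pads through the clear cover read 0.06 rad. I put that down to glare, because the rear edge and the even contact at the bar both disagreed with it.
- **Stick:** it lies flat, with its nose 32 mm clear of the shear.
- **Tiles, adapter and screwdriver:** I kept clear of them throughout, but took no final measurement of where they are.

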